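Free the pump's transport lock and draw the plunger to its mark

ROBOT

A 7-joint arm with a two-finger parallel gripper is mounted at the origin on the work surface. World frame = base frame: x ahead of the robot, y to its left, z up, the work surface at z = 0. Lengths are in m, angles in rad, forces in N, time in s.
With the tool pointing down it reaches from about 0.425 to 1.025 m from the base axis. Payload 3.6 kg.
Tool frame: the origin (TCP) lies at the very end of the fingers, on their centre line; the grasp point (between the pads) lies 19 mm behind it; z points along the fingers, x is the direction in which the jaws open and shut, and the axes are right-handed (so a half turn about z gives the same grasp; the last joint's range is limited). The gripper opens to 85 mm and grips with 20 to 120 N. Pads are 22 mm wide; open, the fingers measure 114 mm over their backs; the gripper's body (76 mm by 85 mm) begins 54 mm behind the grasp point. The pads swing forward as they close: fully open they stand 13 mm farther back than shut.
Start: joints at [1.016, 0.591, 0.048, 1.609, -0.033, 0.943, -0.034], TCP at [0.322, -0.649, 0.231] pointing down, gripper open.
Joint ranges: [-2.69, 2.69], [-0.47, 2.24], [-1.27, 1.36], [0.19, 2.51], [-1.53, 4.68], [0.08, 2.07], [-3.09, 3.09]. Speed limits (rad/s): [2.57, 2.57, 3.14, 3.14, 3.14, 3.14, 3.14].

INTERFACE

Orientations are given as a unit quaternion [w, x, y, z].
In Python, from station import r, cams, order, spotter gives the robot as it stands. The module is installed in compiled form; this text tells all that it offers.
- The arm moves only by the tool carry_out, never from a script. Its argument "commands" is a list that holds one entry, the list of rows, each a list of 5 numbers: the opening, from -1 (shut) to 1 (fully open), then the shift along the tool's x, y, z in cm, then the turn about the tool's z in degrees. In form: [[[hand, x, y, z, roll], ...]]. A call has exactly 5 rows; each row is the pose to reach, as a shift and turn from the pose measured when the call began, along the tool's axes at that moment; what a row does not reach only later rows make up. A row lasts 1/10 s, in which the tool goes at most 50 mm and 8.59 degrees, less where a joint would pass 70% of its speed; a pose out of reach is approached as far as the arm can. A call with a gripper value outside its range is refused whole. The fingers move at their own pace and stop on an object; "squeeze" is the grip in N (left out, the last holds). Time passes only in rows, so rows that repeat a pose let the fingers close, or fill a call up. It gives the time, the measured TCP pose, the force and the opening at its end, in the units of the state.
- r.get_state(): the state, without advancing time (a new reading comes with each control period).
- cams.read_camera(name): name is "side" or "top" or "wrist"; returns a dict with "pixels" (420x560x3 uint8, red, green, blue), "intrinsics" (3x3 intrinsics, pixels), "extrinsics" (4x4, takes a point from world to camera coordinates). Camera axes: x right, y up, looking along -z (the intrinsics and any distortion apply to the point x, -y, -z); pixel columns grow to the right and rows downward; lengths in m; the calibration is good to about 2 mm. A picture is of the moment at which its call begins. There is no depth.
- order.hand_in(): hands the job in, once; it reports no verdict.
Trained networks look in a picture, given as the dict that the camera call returned (one of the last four; its "shot" number tells which), for a name from the list of things; names that differ only in an ending like _2 or _b are one class to them, and where a whole thing is asked for, a point or a joint stands for the part that bears it (a point fixed in the world has none). Each returns a list of dicts, best first, with "conf" (0 to 1); they miss things now and then, are a little off and sometimes report something else, mostly with a low value. They report only what shows in the picture. A call takes as long as a camera call. They do not tell look-alikes from the thing itself.
- spotter.silhouettes(picture, query): "mask" (420x560 bool, what is visible of it) and "position" ([row, column] in pixels, amid what is visible of it).
- spotter.tip_of(picture, query): "position" ([row, column] in pixels: a listed point, or the origin of a listed thing).
The state is a dict: "clock": time; "qpos": joint angles; "joint_velocities": joint speeds; "effort": joint torques, N m; "tool_pos": TCP position; "orientation": TCP orientation; "force": force on the tool from outside, world axes, zero at the start; "torque": the same for the moment, N m; "opening": finger opening in m.
Only numpy, scipy, OpenCV 4.12 (cv2) and the standard library are available. Lean on these libraries where they do the work, as an engineer would, in place of code of your own. Each camera call takes 0.05 s, during which the arm holds its last target.

TASK

Ready the pump head for its stroke check: slide the yellow transport lock away from the plunger right to its end stop and leave it there, then take the black handle and draw the plunger straight up about 50 mm, until the whole blue band but none of the red band stands above the metal block. Do not force it sideways or pull it out of its bore, and leave the other things on the bench where they are. Finish while holding the plunger still at that height: do not let it go, it would drop back.

Things in the scene. Friction and masses are not known exactly. Their poses are not given: they have to be found in the camera images.
- pump: Pump head fixed on an aluminium base plate (150 x 235 x 12 mm): black round casing, dia. 144, 62 high, stub outlet to +x, and an upright square aluminium block rising from it. Origin: on the bench, on the axis of the block's vertical bore. z up; +y points from the bore along the grey lock track (44 wide, 135 high, ending 137 from the bore axis in a lug 142 high). Place and yaw differ each time.
- bore (a point): Mouth of the bore (dia. 21.2 mm, 102 mm deep), in the middle of the top face of the square aluminium block (50 x 50 mm), 120 mm above the bench. Axes as the pump's.
- lock (a joint): Travel of the transport lock along the pump's +y, m: 0 to 0.012 at the start (its steel fork, 131 to 136 mm above the bench, straddles the plunger's neck just above the collar and blocks it), clear of the collar from 0.030, 0.045 at the end stop. It slides with about 3 N of friction and stays where it is left.
- lock_grip (a point): Centre of the lock's upright yellow grip: 16 mm wide (pump x), 24 mm long (pump y), 45 mm high, standing on the 30 mm wide steel slide plate, from 136 to 181 mm above the bench. On the pump's y axis, 60 mm + lock travel from the bore axis. Axes as the pump's.
- plunger_grip (a point): Centre of the plunger's black round handle, dia. 30 mm, 45 mm high, on the bore axis, 177.5 mm above the bench when the plunger is down. z is the plunger's axis (up). The plunger is loose, 0.25 to 0.5 kg; released, it drops back. Below the handle is a steel neck, dia. 14 mm, 27 mm long, then the collar.
- plunger_collar (a point): Centre of the underside of the plunger's steel collar (dia. 32 mm, 8 mm thick), which rests on the block's top face when down, 57.5 mm below the handle's centre. Below it the shank, dia. 20 mm, 95 mm long, sits in the bore with 1.2 mm play. Bands on the shank, measured down from here: blue 25 to 40 mm, bare steel to 60 mm, red 60 to 72 mm.
- flange: Bystander: black plastic ring, 90 mm across, 14 mm high, lying near the pump. Origin: centre of its underside.
- seal: Bystander: orange ring, 40 mm across, 8 mm high, lying near the pump. Origin: centre of its underside.
- strainer: Bystander: white cup, 72 mm across, 55 mm high, standing near the pump. Origin: centre of its underside.
- pipe: Bystander: white pipe piece, dia. 40 mm, 120 mm high, standing on the right (-y) of the bench. Origin: centre of its underside.
- driver: Bystander: screwdriver with a red handle lying on the left (+y). Origin: on its underside.
- wrench: Bystander: steel wrench lying on the right. Origin: on its underside.
- grease: Bystander: jar, dia. 60 mm, 75 mm high, on the left. Origin: centre of its underside.
Not all that is in view belongs to the job. Of the things that look like the part that bears plunger_grip, the smallest one is meant.

How it is judged:
By the outcome, as a careful person would: the job done as asked, in the order asked, and still so for the second after the job is handed in, while the arm keeps its last pose, push and grip.
It also fails if it takes over 45 s, if anything falls off the work surface, if the arm or the gripper's body presses on something with over 40 N, if the wrist force passes 120 N, or if a joint passes its speed limit or range.

## Working session

There is one attempt and no reset: what is moved stays moved. The work goes in short steps, Python scripts to look and compute and a tool call to move; the robot and the scene stay as the last step left them, time stands still between calls to the robot, and variables do not carry over. Pictures are saved under pics/ and viewed, and the job is handed in when it is done.

Besides the shell and the picture viewer there is one more tool, called after ">>>" by a JSON object that holds its "api" and its "payload", one argument or row to a line. carry_out: Moves the arm, as the interface text tells. Its arguments: {"type":"object","properties":{"commands":{"type":"array"},"squeeze":{"type":"number"}},"required":["commands"]}

```bash
mkdir -p pics
cat > h.py <<'E'
import numpy as np, cv2
from station import r,cams,order,spotter
def save(p,n,crop=None,s=1):
    im=p["pixels"][:,:,::-1]
    if crop: a,b,c,d=crop; im=im[a:b,c:d]
    if s!=1: im=cv2.resize(im,None,fx=s,fy=s,interpolation=cv2.INTER_CUBIC)
    cv2.imwrite("pics/"+n+".png",im)
def proj(p,X):
    E=np.array(p["extrinsics"]);K=np.array(p["intrinsics"])
    c=E[:3,:3]@np.array(X)+E[:3,3]; c=c*[1,-1,-1]; u=K@c; return u[:2]/u[2]  # col,row
def ray(p,rc):
    E=np.array(p["extrinsics"]);K=np.array(p["intrinsics"])
    d=np.linalg.inv(K)@[rc[1],rc[0],1]; d=d*[1,-1,-1]
    R=E[:3,:3]; return -R.T@E[:3,3], R.T@d
def atz(p,rc,z):
    o,d=ray(p,rc); return o+d*(z-o[2])/d[2]
E
python3 - <<'E'
from h import *
s=r.get_state(); print({k:np.round(v,3) for k,v in s.items()})
for n in ["side","top","wrist"]:
    p=cams.read_camera(n); save(p,n+"0"); print(n,p.keys(),p["shot"])
    o,d=ray(p,(210,280)); print(o,d)
    for q in ["plunger_grip","lock_grip","bore","pump"]:
        for t in spotter.tip_of(p,q)[:4]: print(q,np.round(t["position"],1),round(t["conf"],2), np.round(atz(p,t["position"],{"plunger_grip":.1775,"lock_grip":.1585,"bore":.12,"pump":0}[q]),4))
E
```

```text
{'clock': np.float64(0.0), 'qpos': array([ 1.017,  0.592,  0.048,  1.61 , -0.033,  0.943, -0.034]), 'joint_velocities': array([ 0.   ,  0.001,  0.   ,  0.002,  0.   , -0.002,  0.001]), 'effort': array([-1.0000e-03, -5.4869e+01,  1.5460e+00, -1.9813e+01,  9.0000e-03,
        9.0000e-03,  0.0000e+00]), 'tool_pos': array([ 0.322, -0.649,  0.23 ]), 'orientation': array([-0.001,  0.85 , -0.527, -0.001]), 'force': array([ 0.193,  0.155, -0.737]), 'torque': array([-0.065, -0.004, -0.005]), 'opening': np.float64(0.085)}
side dict_keys(['pixels', 'intrinsics', 'extrinsics', 'shot']) 1
[-0.22494497  0.74574426  0.92069034] [ 0.56782831 -0.56235786 -0.60113178]
plunger_grip [152.9 225. ] 0.92 [ 0.7743 -0.0345  0.1775]
plunger_grip [169.  328.3] 0.63 [ 0.5092 -0.1646  0.1775]
plunger_grip [195. 258.] 0.5 [0.56   0.0433 0.1775]
lock_grip [216.9 252.6] 0.7 [0.524  0.0968 0.1585]
bore [214.9 261.8] 0.93 [0.5508 0.0426 0.12  ]
bore [193.  256.1] 0.63 [ 0.6311 -0.014   0.12  ]
bore [259.3 199.7] 0.27 [0.5353 0.2545 0.12  ]
pump [247.2 258.6] 0.64 [ 0.5708  0.0422 -0.    ]
pump [213.3 261.7] 0.23 [ 0.6728 -0.0679  0.    ]
top dict_keys(['pixels', 'intrinsics', 'extrinsics', 'shot']) 2
[ 0.22557022 -0.01087422  1.46043705] [ 0.20410586  0.01204041 -0.9790539 ]
plunger_grip [131.3 283.3] 0.94 [0.7505 0.0038 0.1775]
plunger_grip [212.4 322.5] 0.85 [ 0.4902 -0.1256  0.1775]
plunger_grip [188.7 271.2] 0.68 [0.5595 0.0347 0.1775]
lock_grip [199.7 248.9] 0.54 [0.5264 0.1036 0.1585]
bore [191.6 271.8] 0.72 [0.5648 0.0344 0.12  ]
pump [203.  271.9] 0.58 [0.5541 0.0364 0.    ]
pump [200.9 251.1] 0.41 [0.559  0.1096 0.    ]
wrist dict_keys(['pixels', 'intrinsics', 'extrinsics', 'shot']) 3
[ 0.395252   -0.61165488  0.37317004] [-0.27864169 -0.1360303  -0.950775  ]
plunger_grip [36.4 83.8] 0.67 [ 0.3752 -0.5145  0.1775]
```

View pics/side0.png

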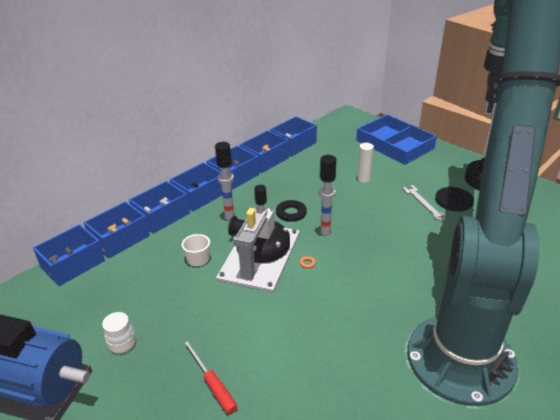

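View pics/top0.png

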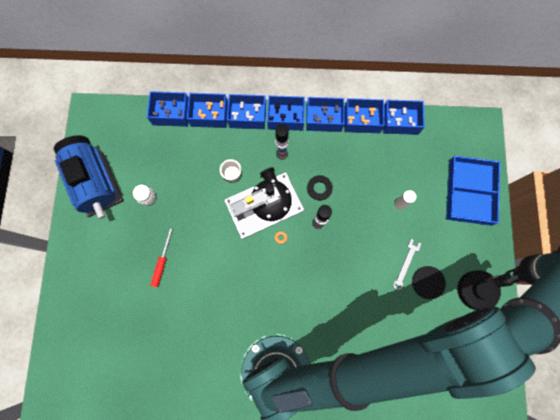

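Run:
```python
import cv2
a=cv2.imread("pics/side0.png")[130:290,180:360]; b=cv2.imread("pics/top0.png")[110:250,210:350]
cv2.imwrite("pics/z0.png",cv2.hconcat([cv2.resize(a,(400,356),interpolation=2),cv2.resize(b,(356,356),interpolation=2)]))
```

```text
(no output)
```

View pics/z0.png

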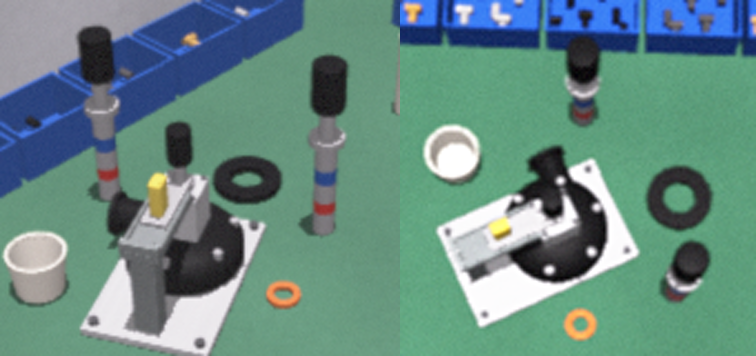

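Three look-alike handles appear in the side view: (153,225), (169,328) and (195,258). The two outer ones belong to tall spare plungers standing on the bench. The one at (195,258) is the smallest and sits in the pump's block next to the yellow lock, as the enlarged crop shows, so it is the one meant. I'll move to a viewpoint above the pump.

```bash
cat >> h.py <<'E'
from scipy.spatial.transform import Rotation as R
def Rt():
    q=r.get_state()["orientation"]; return R.from_quat([q[1],q[2],q[3],q[0]]).as_matrix()
def plan(target,ang=None):
    s=r.get_state();M=Rt();d=M.T@(np.array(target)-s["tool_pos"])*100
    a=np.degrees(np.arctan2(M[1,0],M[0,0])); roll=None
    if ang is not None: roll=-((ang-a+90)%180-90) ; 
    print("t",round(float(s["clock"]),2),"tcp",np.round(s["tool_pos"],4),"xang",round(a,2),"tilt",np.round(M[:2,2],4),"F",np.round(s["force"],1),"open",round(float(s["opening"]),4),"| tool shift cm",np.round(d,2),"roll",roll, "q7",round(s["qpos"][6],2))
def tri(obs):
    A=np.zeros((3,3));b=np.zeros(3)
    for p,rc in obs:
        o,d=ray(p,rc);d=d/np.linalg.norm(d);P=np.eye(3)-np.outer(d,d);A+=P;b+=P@o
    X=np.linalg.solve(A,b); return X,[np.round(proj(p,X)[::-1]-rc,1) for p,rc in obs]
E
python3 - <<'E'
from h import *
plan([.545,.07,.36],28)
S=cams.read_camera("side");T=cams.read_camera("top")
for q,i,j in [("plunger_grip",None,None),("lock_grip",None,None)]:
    a=spotter.silhouettes(S,q);b=spotter.silhouettes(T,q)
    for x in a: print("S",q,np.round(x["position"],1),x["conf"],x["mask"].sum())
    for x in b: print("T",q,np.round(x["position"],1),x["conf"],x["mask"].sum())
print(tri([(S,(195,258)),(T,(188.7,271.2))]),tri([(S,(216.9,252.6)),(T,(199.7,248.9))]))
E
```

```text
t 0.75 tcp [ 0.3224 -0.6494  0.2314] xang -63.59 tilt [ 0.     -0.0001] F [-0.3  0.  -0.1] open 0.0855 | tool shift cm [-54.53 -51.93 -12.87] roll 88.40611877200621 q7 -0.03
S plunger_grip [177.6 224. ] 0.72 922
S plunger_grip [198.4 257.8] 0.71 237
S plunger_grip [189.5 326. ] 0.66 1036
T plunger_grip [216.1 319.2] 0.77 286
T plunger_grip [139.8 283.8] 0.62 353
T plunger_grip [192.3 272.4] 0.6 153
S lock_grip [222.8 254.2] 0.75 305
T lock_grip [200.9 255.6] 0.74 210
T lock_grip [275.3 156.5] 0.18 226
(array([0.56333889, 0.03665269, 0.17165795]), [array([0.2, 1.1]), array([-0.7, -0.5])]) (array([0.52309481, 0.10138537, 0.16239623]), [array([-0.3, -1.2]), array([0.8, 0.6])])
```

>>> {"api": "carry_out", "payload": {
  "commands": [
    [[1,-1,-1,-4,-4],[1,-4,-3,-8,-12],[1,-8,-6,-11,-20],[1,-12,-9,-13,-28],[1,-15,-12,-14,-36]]
  ]
}}

```text
clock: 1.55
tool_pos: [0.3605, -0.4694, 0.3709]
orientation: [0.001, 0.972, -0.237, 0.001]
force: [1.2, -0.1, 0.5]
opening: 0.0856
```

```bash
python3 -c "
from h import *
plan([.545,.07,.36],28)"
```

```text
t 1.55 tcp [ 0.3605 -0.4694  0.3709] xang -27.38 tilt [ 0.0014 -0.0028] F [ 1.2 -0.1  0.5] open 0.0856 | tool shift cm [ -8.42 -56.38   0.97] roll -55.38315619592976 q7 0.32
```

>>> {"api": "carry_out", "payload": {
  "commands": [
    [[1,-0.7,-4.5,0,-7],[1,-1.4,-9,0,-14],[1,-2.1,-13.5,0,-21],[1,-2.8,-18,0,-28],[1,-3.5,-22.5,0,-35]]
  ]
}}

```text
clock: 2.05
tool_pos: [0.4331, -0.2517, 0.3708]
orientation: [0.002, 0.998, 0.069, 0.001]
force: [0.8, 0.6, 0.8]
opening: 0.0855
```

```bash
python3 -c "
from h import *
plan([.545,.07,.36],30)"
```

```text
t 2.05 tcp [ 0.4331 -0.2517  0.3708] xang 7.88 tilt [ 0.0021 -0.0036] F [0.8 0.6 0.8] open 0.0855 | tool shift cm [ 15.5  -30.34   0.99] roll -22.11644059936492 q7 0.5
```

>>> {"api": "carry_out", "payload": {
  "commands": [
    [[1,2,-4,0,-5],[1,4,-8,0,-10],[1,6,-12,0,-15],[1,8,-16,0,-20],[1,10,-20,0,-22]]
  ]
}}

```text
clock: 2.55
tool_pos: [0.505, -0.0384, 0.3706]
orientation: [0.002, 0.966, 0.259, 0.001]
force: [1.6, -0.2, 0.2]
opening: 0.0855
```

```bash
python3 -c "
from h import *
plan([.545,.07,.36],30)"
```

```text
t 2.55 tcp [ 0.505  -0.0384  0.3706] xang 29.99 tilt [ 0.003  -0.0041] F [ 1.6 -0.2  0.2] open 0.0855 | tool shift cm [ 8.88 -7.39  1.03] roll -0.012012029959791448 q7 0.38
```

>>> {"api": "carry_out", "payload": {
  "commands": [
    [[1,3,-2.5,0.5,0],[1,6,-5,1,0],[1,8.9,-7.4,1,0],[1,8.9,-7.4,1,0],[1,8.9,-7.4,1,0]]
  ]
}}

```text
clock: 3.05
tool_pos: [0.545, 0.0709, 0.3602]
orientation: [0.002, 0.966, 0.26, 0.001]
force: [-0.3, -1.1, -0.3]
opening: 0.0858
```

Run:
```python
from h import *
plan([.545,.07,.36],30)
P={n:cams.read_camera(n) for n in ["wrist","top","side"]}
for n in P: save(P[n],n+"1")
for n in P:
    for q,z in [("plunger_grip",.1775),("lock_grip",.1585),("bore",.12),("plunger_collar",.12)]:
        for t in spotter.tip_of(P[n],q)[:3]: print(n,q,np.round(t["position"],1),round(t["conf"],2),np.round(atz(P[n],t["position"],z),4))
```

```text
t 3.05 tcp [0.545  0.0709 0.3602] xang 30.11 tilt [ 0.0027 -0.0043] F [-0.3 -1.1 -0.3] open 0.0858 | tool shift cm [-0.05  0.08  0.02] roll 0.1101389956644141 q7 0.12
wrist plunger_grip [336.6 119.2] 0.82 [ 0.4787 -0.1576  0.1775]
wrist plunger_grip [219.  276.5] 0.73 [0.5574 0.0416 0.1775]
wrist lock_grip [141.7 279.5] 0.84 [0.5249 0.1034 0.1585]
wrist bore [200.  276.7] 0.72 [0.5563 0.0427 0.12  ]
wrist plunger_collar [199.2 273.7] 0.78 [0.553  0.0418 0.12  ]
wrist plunger_collar [298.2 391.3] 0.76 [0.7372 0.0049 0.12  ]
wrist plunger_collar [292.9 147.5] 0.65 [ 0.4803 -0.1355  0.12  ]
top plunger_grip [134.8 282.8] 0.92 [0.7385 0.005  0.1775]
top plunger_grip [214.1 322.7] 0.67 [ 0.4849 -0.1263  0.1775]
top lock_grip [202.6 248. ] 0.53 [0.517  0.1059 0.1585]
top plunger_collar [218.1 321.4] 0.79 [ 0.4833 -0.1275  0.12  ]
top plunger_collar [141.1 282.1] 0.77 [0.7392 0.0073 0.12  ]
side plunger_grip [167.9 327.3] 0.91 [ 0.5146 -0.1669  0.1775]
side plunger_grip [193.8 257.1] 0.72 [0.5653 0.0413 0.1775]
side plunger_grip [155.8 224. ] 0.69 [ 0.7645 -0.0224  0.1775]
side lock_grip [217.  254.4] 0.83 [0.5205 0.0942 0.1585]
side lock_grip [379.5 211.1] 0.68 [0.2456 0.4557 0.1585]
side bore [212.5 260.6] 0.92 [0.5602 0.0377 0.12  ]
side plunger_collar [216.  262.8] 0.75 [0.5456 0.0441 0.12  ]
side plunger_collar [178.2 224.9] 0.75 [ 0.7473 -0.0044  0.12  ]
side plunger_collar [196.9 325.1] 0.62 [ 0.4842 -0.125   0.12  ]
```

View pics/wrist1.png

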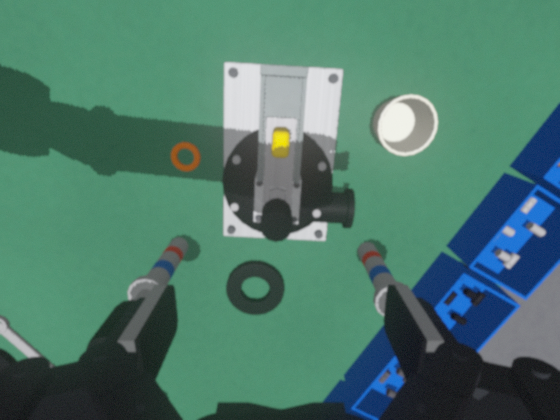

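Wrist view: yellow grip at about (141,280), plunger handle at (219,276), and the track runs up the picture. I'll take the yaw from the base plate corners and screws.

Run:
```python
from h import *
P=cams.read_camera("wrist"); save(P,"w2",(50,250,200,380),4)
c=dict(bl=(230,231),tl=(72,233),tr=(78,333),br=(231.5,322.5))
X={k:atz(P,v,.012) for k,v in c.items()}
for k in X: print(k,np.round(X[k],4))
f=lambda a,b,o: np.degrees(np.arctan2(*(X[b]-X[a])[[1,0]]))-o
print(f("bl","tl",90),f("br","tr",90),f("bl","br",0),f("tl","tr",0))
```

```text
bl [ 0.5368 -0.0588  0.012 ]
tl [0.4409 0.1314 0.012 ]
tr [0.5534 0.1881 0.012 ]
br [0.6526 0.0052 0.012 ]
26.75885290428819 28.449067720672787 28.933954218026095 26.737313373438102
```

View pics/w2.png

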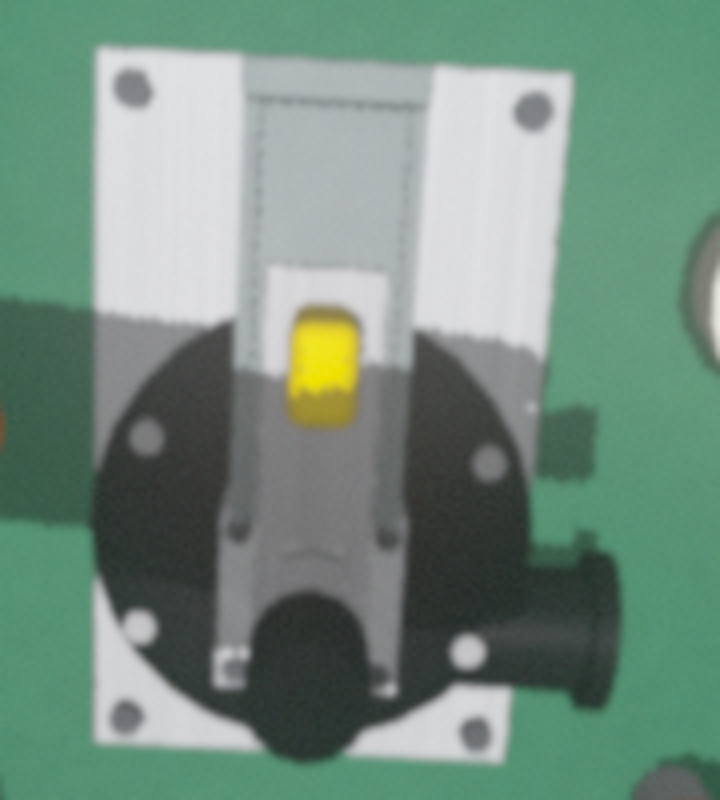

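Run:
```python
from h import *
from scipy.optimize import least_squares
P=cams.read_camera("wrist")
c=dict(bl=(229.2,231.7),tl=(72,233),tr=(77.5,333.2),br=(233.5,318.7))
X={k:atz(P,v,.012) for k,v in c.items()}
f=lambda a,b,o: np.degrees(np.arctan2(*(X[b]-X[a])[[1,0]]))-o
print(f("bl","tl",90),f("br","tr",90),f("bl","br",0),f("tl","tr",0))
px=[(260.7,63.7),(308.7,66.5),(253,222.5),(299.2,224.2)]
M=[(-.022,.137,.142),(.022,.137,.142),(-.025,-.025,.12),(.025,-.025,.12)]
def W(v,m):
    cs,sn=np.cos(v[2]),np.sin(v[2]); return [v[0]+cs*m[0]-sn*m[1],v[1]+sn*m[0]+cs*m[1],m[2]]
g=lambda v:np.concatenate([proj(P,W(v,m))-q for m,q in zip(M,px)])
s=least_squares(g,[.56,.04,.5]);v=s.x;print(v,np.degrees(v[2]),s.fun.round(1))
print("handle top px",proj(P,W(v,(0,0,.2))), "grip top", [proj(P,W(v,(0,.06+t,.181))).round(1) for t in (0,.006,.012)])
```

```text
27.030815776060365 26.961463263425685 26.90505824347369 27.013724877378838
[0.55775014 0.04098947 0.46957644] 26.90474803558197 [-0.   0.4 -0.1  0.4  0.8 -0.9 -0.7 -0.3]
handle top px [276.62628211 227.60925679] grip top [array([280.2, 156.6]), array([280.6, 149.8]), array([280.9, 142.9])]
```

```bash
python3 -c "
from h import *
plan([.5255,.1043,.24],27);plan([.5255,.1043,.147],27)"
```

```text
t 3.9 tcp [0.5451 0.0703 0.3603] xang 29.99 tilt [ 0.003  -0.0041] F [-0.2 -0.2  0.5] open 0.0852 | tool shift cm [-0.   -3.99 12.01] roll 2.9926075577402003 q7 0.12
t 3.9 tcp [0.5451 0.0703 0.3603] xang 29.99 tilt [ 0.003  -0.0041] F [-0.2 -0.2  0.5] open 0.0852 | tool shift cm [-1.000e-02 -4.040e+00  2.131e+01] roll 2.9926075577402003 q7 0.12
```

>>> {"api": "carry_out", "payload": {
  "commands": [
    [[1,0,-1.3,4,1],[1,0,-2.7,8,2],[1,0,-4,12,3],[1,0,-4,14.5,3],[1,0,-4,15,3]]
  ]
}}

```text
clock: 4.4
tool_pos: [0.5232, 0.1039, 0.2072]
orientation: [0.002, 0.972, 0.234, -0.002]
force: [-0.5, -0.3, 0.6]
opening: 0.0854
```

Run:
```python
from h import *
plan([.5255,.1043,.147],27)
P=cams.read_camera("wrist"); save(P,"w3")
for q in ["lock_grip"]:
    for t in spotter.tip_of(P,q): print(t["position"],t["conf"],atz(P,t["position"],.1585))
print(proj(P,[.5255,.1043,.1585])[::-1])
```

```text
t 4.4 tcp [0.5232 0.1039 0.2072] xang 27.07 tilt [-0.0033 -0.0054] F [-0.5 -0.3  0.6] open 0.0854 | tool shift cm [0.26 0.05 6.02] roll 0.07257560682326414 q7 -0.14
[247.0, 284.6] 0.81 [0.52493532 0.10425308 0.1585    ]
[377.8, 263.0] 0.6 [0.55499524 0.01509581 0.1585    ]
[247.34785807 285.51823096]
```

View pics/w3.png

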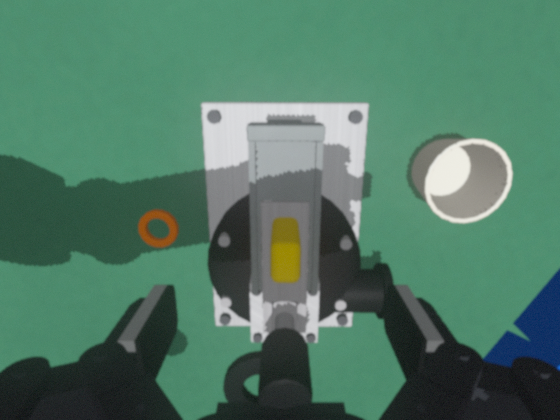

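The yellow grip, at about (247,285), is centred between the fingers, and the measured position agrees with the prediction. I'll go down and close on it.

>>> {"api": "carry_out", "payload": {
  "commands": [
    [[1,0.1,0,2,0],[1,0.2,0,4,0],[1,0.2,0,5.5,0],[1,0.2,0,6,0],[0,0.2,0,6,0]]
  ],
  "squeeze": 40
}}

```text
clock: 5.0
tool_pos: [0.5284, 0.1048, 0.1506]
orientation: [0.002, 0.972, 0.233, 0.001]
force: [-0.4, 0.4, 0.3]
opening: 0.0732
```

>>> {"api": "carry_out", "payload": {
  "commands": [
    [[-1,0,0,0,0],[-1,0,0,0,0],[-1,0,0,0,0],[-1,0,0,0,0],[-1,0,0,0,0]]
  ]
}}

```text
clock: 5.5
tool_pos: [0.5261, 0.1034, 0.151]
orientation: [0.004, 0.973, 0.233, -0.001]
force: [-6.0, -1.7, 6.7]
opening: 0.0158
```

Run:
```python
from h import *
plan([.5255,.1043,.147],27)
yd=np.array([-np.sin(np.radians(27)),np.cos(np.radians(27))])
print("tcp along y",(r.get_state()["tool_pos"][:2]-[.5577,.041])@yd, Rt().T@np.r_[yd,0])
P=cams.read_camera("wrist"); save(P,"w4")
```

```text
t 5.5 tcp [0.5261 0.1034 0.151 ] xang 26.92 tilt [-0.0009 -0.0075] F [-6.  -1.7  6.7] open 0.0158 | tool shift cm [-0.01 -0.11  0.4 ] roll -0.0766218277074131 q7 -0.21
tcp along y 0.0699295740578632 [-0.00133729 -0.99997974 -0.00622334]
```

View pics/w4.png

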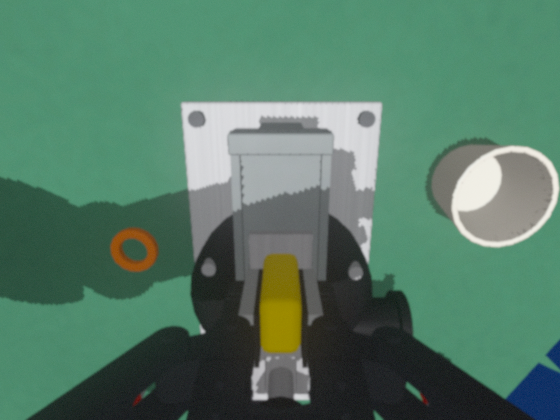

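Gripped: the opening is 15.8 mm against the grip's 16 mm. Now I'll slide it along pump +y, which is tool −y.

>>> {"api": "carry_out", "payload": {
  "commands": [
    [[-1,0,-0.6,0,0],[-1,0,-1.2,0,0],[-1,0,-1.8,0,0],[-1,0,-2.4,0,0],[-1,0,-2.8,0,0]]
  ]
}}

```text
clock: 6.05
tool_pos: [0.5131, 0.1289, 0.151]
orientation: [0.004, 0.972, 0.233, -0.001]
force: [0.0, -3.6, 2.9]
opening: 0.0152
```

Run:
```python
from h import *
plan([.5255,.1043,.147],27)
yd=np.array([-np.sin(np.radians(27)),np.cos(np.radians(27))])
print("tcp along y",(r.get_state()["tool_pos"][:2]-[.5577,.041])@yd)
```

```text
t 6.05 tcp [0.5131 0.1289 0.151 ] xang 26.94 tilt [-0.001  -0.0078] F [ 0.  -3.6  2.9] open 0.0152 | tool shift cm [-0.01  2.75  0.42] roll -0.05744705142465989 q7 -0.27
tcp along y 0.09858381592832038
```

>>> {"api": "carry_out", "payload": {
  "commands": [
    [[-1,0,-0.2,0,0],[-1,0,-0.4,0,0],[-1,0,-0.6,0,0],[-1,0,-0.8,0,0],[-1,0,-0.8,0,0]]
  ]
}}

```text
clock: 6.55
tool_pos: [0.5103, 0.1345, 0.151]
orientation: [0.005, 0.973, 0.233, -0.001]
force: [1.4, -5.4, 2.5]
opening: 0.0153
```

Run:
```python
from h import *
plan([.5255,.1043,.147],27)
yd=np.array([-np.sin(np.radians(27)),np.cos(np.radians(27))])
print("tcp along y",(r.get_state()["tool_pos"][:2]-[.5577,.041])@yd)
P=cams.read_camera("wrist"); save(P,"w5")
```

```text
t 6.55 tcp [0.5103 0.1345 0.151 ] xang 26.89 tilt [-0.0002 -0.0099] F [ 1.4 -5.4  2.5] open 0.0153 | tool shift cm [-0.01  3.38  0.43] roll -0.10533383094647775 q7 -0.28
tcp along y 0.10482963423618724
```

View pics/w5.png

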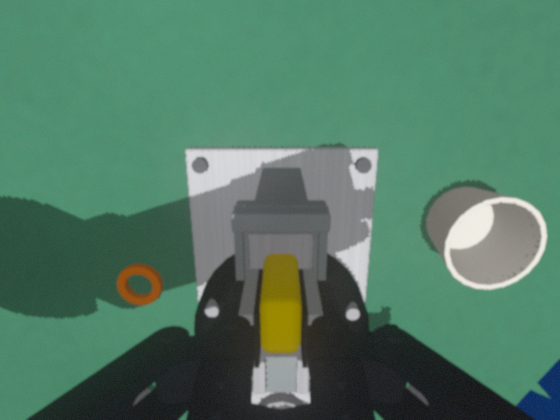

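>>> {"api": "carry_out", "payload": {
  "commands": [
    [[-1,0,-0.2,0,0],[-1,0,-0.4,0,0],[-1,0,-0.6,0,0],[-1,0,-0.6,0,0],[-1,0,-0.6,0,0]]
  ]
}}

```text
clock: 7.1
tool_pos: [0.5103, 0.1345, 0.151]
orientation: [0.008, 0.973, 0.231, -0.001]
force: [4.8, -12.1, 1.6]
opening: 0.0154
```

Run:
```python
from h import *
plan([.5255,.1043,.147],27)
yd=np.array([-np.sin(np.radians(27)),np.cos(np.radians(27))])
print("tcp along y",(r.get_state()["tool_pos"][:2]-[.5577,.041])@yd)
P=cams.read_camera("wrist"); save(P,"w6")
```

```text
t 7.1 tcp [0.5103 0.1345 0.151 ] xang 26.74 tilt [ 0.0025 -0.0163] F [  4.8 -12.1   1.6] open 0.0154 | tool shift cm [0.   3.37 0.45] roll -0.2648599693294784 q7 -0.29
tcp along y 0.10480585855562478
```

View pics/w6.png

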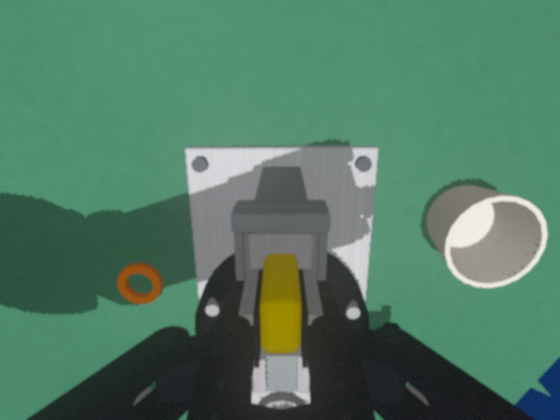

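It is at the end stop: 13 N of push and no further motion, at y = 104.8 mm against the 105 mm given. Releasing.

>>> {"api": "carry_out", "payload": {
  "commands": [
    [[1,0,0,0,0],[1,0,0,0,0],[1,0,0,0,0],[1,0,0,0,0],[1,0,0,0,0]]
  ]
}}

```text
clock: 7.65
tool_pos: [0.5099, 0.1354, 0.1509]
orientation: [0.008, 0.973, 0.232, -0.001]
force: [0.1, -0.4, -0.3]
opening: 0.0849
```

Run:
```python
from h import *
plan([.5577,.041,.159],27)
P=cams.read_camera("wrist"); save(P,"w7")
for t in spotter.tip_of(P,"lock_grip"): print(t["position"],t["conf"],atz(P,t["position"],.1585))
```

```text
t 7.65 tcp [0.5099 0.1354 0.1509] xang 26.8 tilt [ 0.0021 -0.0155] F [ 0.1 -0.4 -0.3] open 0.0849 | tool shift cm [ 1.000e-02  1.059e+01 -6.500e-01] roll -0.195578496437534 q7 -0.29
[301.4, 280.5] 0.7 [0.50981593 0.13479176 0.1585    ]
```

View pics/w7.png

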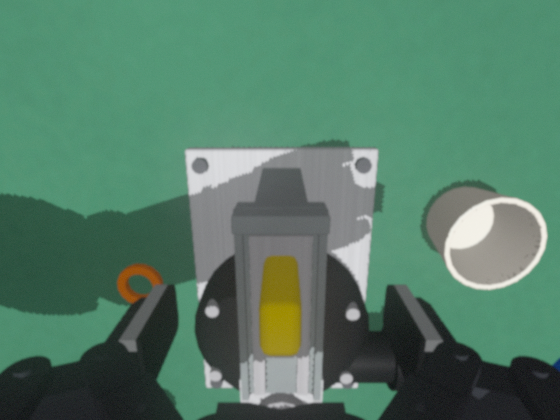

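The lock stays at its stop after release, centre about (301,280). With the fingers open I'll straddle back to the plunger.

>>> {"api": "carry_out", "payload": {
  "commands": [
    [[1,0,1,-0.8,0],[1,0,3.5,-0.8,0],[1,0,6.5,-0.8,0],[1,0,9.5,-0.7,0],[1,0,10.6,-0.7,0]]
  ]
}}

```text
clock: 8.25
tool_pos: [0.5594, 0.036, 0.1599]
orientation: [0.009, 0.973, 0.229, -0.001]
force: [0.6, -0.4, 0.0]
opening: 0.0854
```

>>> {"api": "carry_out", "payload": {
  "commands": [
    [[1,0,0,0,0],[1,0,0,0,0],[1,0,0,0,0],[1,0,0,0,0],[1,0,0,0,0]]
  ]
}}

```text
clock: 8.75
tool_pos: [0.559, 0.0373, 0.16]
orientation: [0.009, 0.973, 0.23, -0.001]
force: [-0.4, -0.9, -0.3]
opening: 0.0854
```

Run:
```python
from h import *
plan([.5577,.041,.159],27)
P=cams.read_camera("wrist"); save(P,"w8")
print(proj(P,[.5577,.041,.2])[::-1])
for t in spotter.tip_of(P,"plunger_grip"): print(t["position"],t["conf"],atz(P,t["position"],.1775))
S=cams.read_camera("side"); save(S,"s8",(130,290,180,360),4)
```

```text
t 8.75 tcp [0.559  0.0373 0.16  ] xang 26.57 tilt [ 0.0031 -0.0174] F [-0.4 -0.9 -0.3] open 0.0854 | tool shift cm [ 0.05 -0.4   0.09] roll -0.42710102893452984 q7 -0.08
[344.23288959 282.39163033]
[301.8, 280.5] 0.65 [0.55620593 0.04231496 0.1775    ]
[241.7, 279.9] 0.23 [0.54451655 0.06522692 0.1775    ]
```

View pics/w8.png

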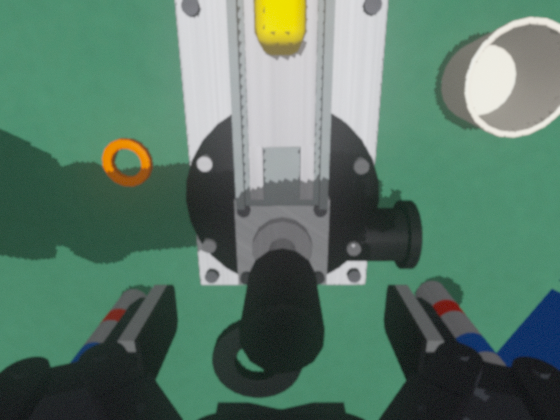

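View pics/s8.png

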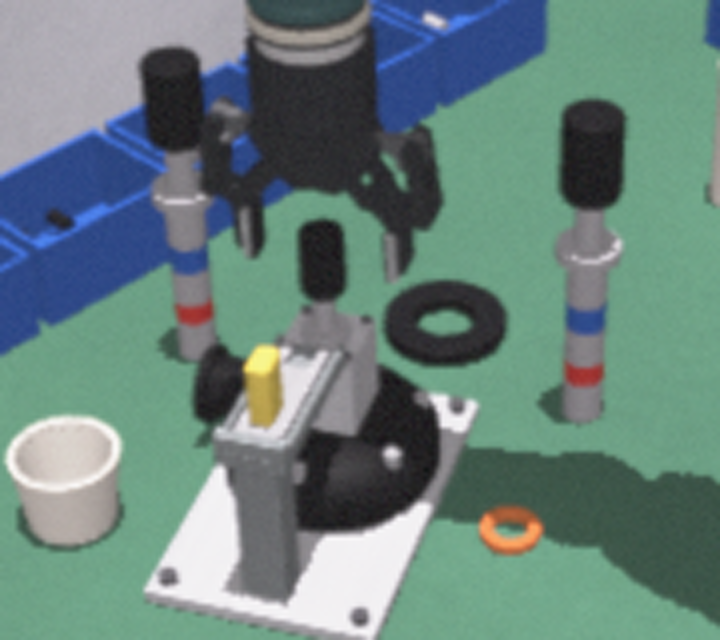

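Handle top is centred at about (342,283) against a predicted (344,282). I'll shift 4 mm along tool −y and close.

>>> {"api": "carry_out", "payload": {
  "commands": [
    [[1,0,-0.2,0,0],[1,0,-0.4,0.1,0],[1,0,-0.4,0.1,0],[0,0,-0.4,0.1,0],[-0.2,0,-0.4,0.1,0]]
  ],
  "squeeze": 50
}}

```text
clock: 9.4
tool_pos: [0.5575, 0.04, 0.1588]
orientation: [0.009, 0.973, 0.229, -0.001]
force: [-0.3, 0.5, 0.1]
opening: 0.0589
```

```bash
python3 -c "
from h import *
plan([.5577,.041,.159],27)"
```

```text
t 9.4 tcp [0.5575 0.04   0.1588] xang 26.5 tilt [ 0.0031 -0.0178] F [-0.3  0.5  0.1] open 0.0589 | tool shift cm [ 0.06 -0.08 -0.02] roll -0.49936650534114335 q7 -0.09
```

>>> {"api": "carry_out", "payload": {
  "commands": [
    [[-1,0,-0.05,0,0],[-1,0,-0.05,0,0],[-1,0,-0.05,0,0],[-1,0,-0.05,0,0],[-1,0,-0.05,0,0]]
  ]
}}

```text
clock: 9.9
tool_pos: [0.5578, 0.0407, 0.159]
orientation: [0.009, 0.973, 0.229, 0.0]
force: [0.4, 0.4, 0.2]
opening: 0.0291
```

```bash
python3 -c "
from h import *
s=r.get_state()
plan(s['tool_pos']+[0,0,.05],27); print(s['torque'])"
```

```text
t 9.9 tcp [0.5578 0.0407 0.159 ] xang 26.5 tilt [ 0.0041 -0.0173] F [0.4 0.4 0.2] open 0.0291 | tool shift cm [-0.02  0.09 -5.  ] roll -0.4952166710654211 q7 -0.09
[ 0.17872214 -0.20932147 -0.02404172]
```

Held: opening 29.1 mm, side force about 0. Lifting 20 mm first, straight up in world axes.

>>> {"api": "carry_out", "payload": {
  "commands": [
    [[-1,0,0.01,-0.5,0],[-1,0,0.02,-1,0],[-1,0,0.03,-1.5,0],[-1,0,0.04,-2,0],[-1,0,0.04,-2,0]]
  ]
}}

```text
clock: 10.4
tool_pos: [0.5579, 0.0405, 0.1797]
orientation: [0.009, 0.973, 0.229, 0.0]
force: [-0.8, -0.3, -3.2]
opening: 0.0287
```

```bash
python3 -c "
from h import *
s=r.get_state()
plan([.5578,.0407,.209],27); print(s['torque'])
S=cams.read_camera('side'); save(S,'s9',(130,290,180,360),4)"
```

```text
t 10.4 tcp [0.5579 0.0405 0.1797] xang 26.49 tilt [ 0.0046 -0.0176] F [-0.8 -0.3 -3.2] open 0.0287 | tool shift cm [-0.01  0.03 -2.93] roll -0.5115322731623735 q7 -0.07
[ 0.07374947 -0.04469591  0.01722286]
```

View pics/s9.png

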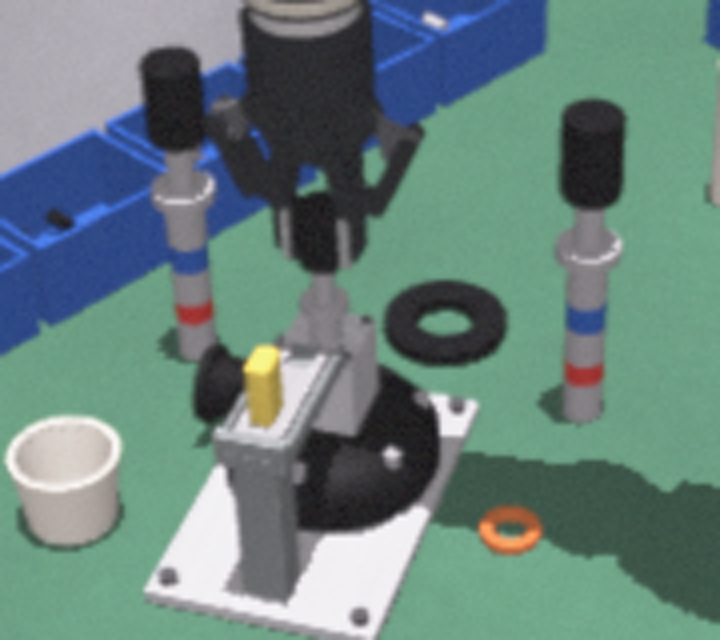

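The plunger rises with the gripper: the collar at about (322,300) in the crop is off the block. Weight is 3.2 N and there is no sideways force. 29 mm to go.

>>> {"api": "carry_out", "payload": {
  "commands": [
    [[-1,0,0.01,-0.7,0],[-1,0,0.02,-1.4,0],[-1,0,0.02,-2.1,0],[-1,0,0.03,-2.7,0],[-1,0,0.03,-2.9,0]]
  ]
}}

```text
clock: 10.95
tool_pos: [0.558, 0.0407, 0.2093]
orientation: [0.009, 0.973, 0.229, 0.001]
force: [-0.2, 0.1, -3.5]
opening: 0.029
```

>>> {"api": "carry_out", "payload": {
  "commands": [
    [[-1,0,0,0,0],[-1,0,0,0,0],[-1,0,0,0,0],[-1,0,0,0,0],[-1,0,0,0,0]]
  ]
}}

```text
clock: 11.45
tool_pos: [0.5579, 0.0408, 0.2091]
orientation: [0.009, 0.973, 0.229, 0.0]
force: [-0.9, -0.6, -3.7]
opening: 0.0288
```

Run:
```python
from h import *
plan([.5578,.0407,.209],27)
S=cams.read_camera('side'); save(S,'s10',(130,290,180,360),4)
T=cams.read_camera('top'); save(T,'t10')
print(tri([(p,t["position"]) for p in (S,T) for t in spotter.tip_of(p,"lock_grip")[:1]]))
B=np.array([.5577,.041]); th=np.radians(27)
for z in (.12,.13,.145,.17): print(z,(proj(S,[*B,z])-[180,130])*4)
for t in spotter.tip_of(S,"plunger_collar")[:4]: print(t["position"],t["conf"], proj(S,[*B,.17])[::-1])
```

```text
t 11.45 tcp [0.5579 0.0408 0.2091] xang 26.49 tilt [ 0.0047 -0.0177] F [-0.9 -0.6 -3.7] open 0.0288 | tool shift cm [-0.01  0.    0.01] roll -0.5123613145826482 q7 -0.04
(array([0.50972474, 0.12341136, 0.16165592]), [array([-0.2, -1.1]), array([0.7, 0.5])])
0.12 [321.40809768 333.94821736]
0.13 [320.70864254 321.34054674]
0.145 [319.64734985 302.21075872]
0.17 [317.84548126 269.73209895]
[174.9, 227.3] 0.79 [197.43302474 259.46137032]
[194.4, 324.8] 0.7 [197.43302474 259.46137032]
[197.9, 263.3] 0.69 [197.43302474 259.46137032]
[259.9, 194.4] 0.36 [197.43302474 259.46137032]
```

View pics/s10.png

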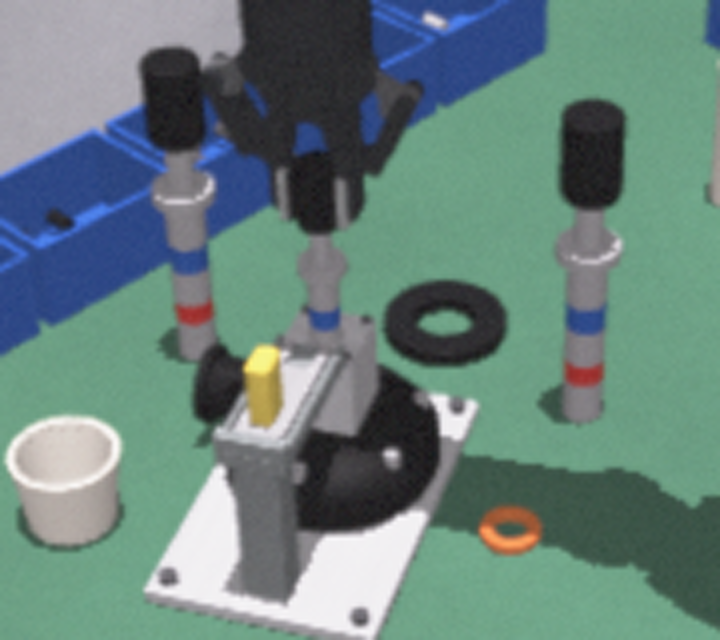

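View pics/t10.png

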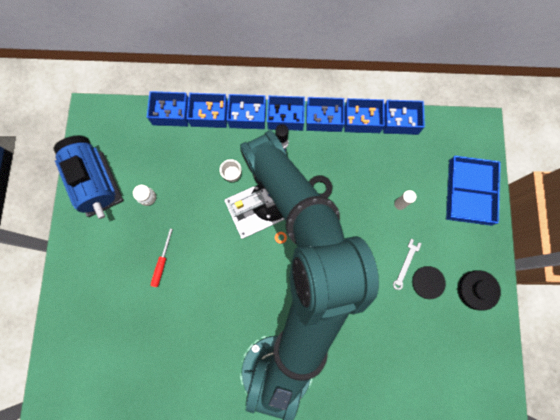

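Run:
```python
from h import *
S=cams.read_camera('side'); save(S,'s11',(178,222,238,288),14)
# front-of-shank (toward camera) points at heights
o,_=ray(S,(200,260)); B=np.array([.5577,.041]); d=o[:2]-B; d/=np.linalg.norm(d)
F=lambda z,rad=.01:(proj(S,[*(B+d*rad),z])-[238,178])*14
print("mouth",F(.12,.0106),"exp blue bottom",F(.13),"blue top",F(.145),"collar bottom edge",F(.17,.016),"collar top",F(.178,.016))
print("block corner",[(proj(S,[B[0]+np.cos(.471)*x-np.sin(.471)*y,B[1]+np.sin(.471)*x+np.cos(.471)*y,.12])-[238,178])*14 for x,y in((-.025,-.025),(-.025,.025),(.025,-.025))])
```

```text
mouth [314.90480935 532.44456321] exp blue bottom [312.3378534  486.17521294] blue top [308.61349526 419.04370182] collar bottom edge [303.39869525 325.04699403] collar top [301.34001921 287.93938295]
block corner [array([486.97453242, 439.4648998 ]), array([399.95042984, 602.28191515]), array([229.15031362, 395.28712277])]
```

View pics/s11.png

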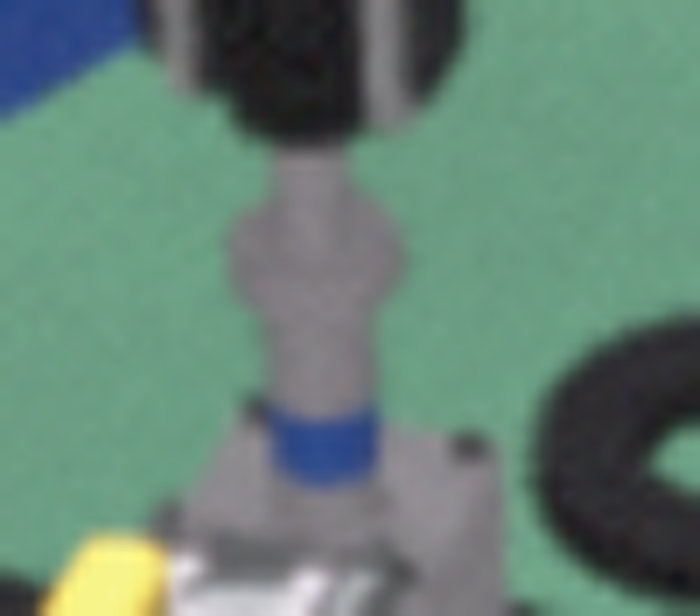

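Enlarged side view: the lower edge of the blue band is at row 487 against the expected 486. Bare steel shows below it and no red. The lift is right, so I'm handing in.

```bash
python3 -c "
from h import *
print(order.hand_in()); plan([.5578,.0407,.209],27)"
```

```text
the job is handed in; nothing more can be done
None
the job is handed in; nothing more can be done
```

The lock is at its end stop and the plunger is drawn up 50 mm. The gripper was still holding it there when I handed the job in, at about 12 s.

- **Lock:** I gripped the yellow lock and slid it along the track until it stopped. It took 13 N of push with no further motion, at 104.8 mm from the bore axis (105 mm expected). It stayed there after I let go; the wrist picture then put it at the same place. A later fix of the lock's grip from the side and top cameras put it about 1 cm short. Those two views had been similarly rough before, and both the wrist view and the stop contact contradict that fix.
- **Plunger:** I took the black handle of the plunger in the pump, the smallest of the three look-alikes, and lifted it straight up. The tool rose 50.1 mm and the load was about 3.7 N. Sideways force stayed around 1 N and the grip did not slip (opening 29 mm).
- **Bands:** The enlarged side view shows the whole blue band above the block with bare steel under it and no red. The blue band's lower edge was within one enlarged pixel row of where it should be.
- **Other things on the bench:** They look unmoved in the side and top pictures; in the last top view the arm hides one spare plunger and part of the black ring.
- **Known flaw:** The tool held a tilt of about 1° after pushing the lock against its stop. I corrected for it so that the lift stayed vertical.

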